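Put the locomotive away in the engine shed

ROBOT

A 6-joint arm with a two-finger parallel gripper is mounted at the origin on the work surface. World frame = base frame: x ahead of the robot, y to its left, z up, the work surface at z = 0. Lengths are in m, angles in rad, forces in N, time in s.
With the tool pointing down it reaches from about 0.3 to 0.85 m from the base axis. Payload 4.2 kg.
Tool frame: the origin (TCP) lies between the finger pads; the fingertips stand 11 mm ahead of it and the grasp point (between the pads) lies 8 mm behind it; z points along the fingers, y is the line along which they close (so a half turn about z gives the same grasp; the last joint's range is limited). The gripper opens to 91 mm and grips with 3 to 60 N. Pads are 32 mm wide; open, the fingers measure 118 mm over their backs; the gripper's body (76 mm by 178 mm) begins 60 mm behind the grasp point.
Start: joints at [1.177, 0.32, 1.565, -0, 1.257, -0.02], TCP at [0.21, 0.535, 0.225] pointing down, gripper open.
Joint ranges: [-3.11, 3.11], [-0.84, 2.01], [0.21, 2.61], [-1.34, 4.49], [0.05, 2.63], [-2.56, 2.56]. Speed limits (rad/s): [2.57, 2.57, 3.14, 3.14, 3.14, 3.14].

INTERFACE

Orientations are given as a rotation vector (axis times angle).
In Python, from station import readout, grab_frame, bot gives the robot as it stands. The module is installed in compiled form; this text tells all that it offers.
- The arm moves only by the tool drive_tool, never from a script. Its argument "rows" is a list of rows, each an object with "dp": the shift along the tool's x, y, z in shares of 100 cm (1.0 is 100 cm), a list of three; "rotation": the turn, a rotation vector about the tool's x, y, z in normalised numbers (1 is 90 degrees), a list of three. In form: [{"dp": [x, y, z], "rotation": [wx, wy, wz]}, ...]. A call has 1 to 20 rows; each row is the pose to reach, as a shift and turn from the pose commanded when the call began, along the tool's axes at that moment; what a row does not reach only later rows make up. A row lasts 1/8 s, in which the tool goes at most 62.5 mm and 10.7 degrees, less where a joint would pass 70% of its speed; a pose out of reach is approached as far as the arm can. A shift or turn number past 1, either way, is cut back to 1. A call with a gripper value outside its range is refused whole. "grip" is the finger opening in cm, from 0 to 9.12, set as the call begins (left out, the last holds). The fingers move at their own pace and stop on an object; the grip force is fixed at half the most. Time passes only in rows, so rows that repeat a pose let the fingers close. It gives the time, the measured TCP pose, the force, the opening and the grip force at its end, in the units of the state.
- readout.get_state(): the state, without advancing time (a new reading comes with each control period).
- grab_frame(name): name is "scene" or "top" or "wrist"; returns a dict with "img" (420x560x3 uint8, red, green, blue), "z_map" (420x560 float32, m along the optical axis (not along the pixel's ray), 0 where there is no reading), "K" (3x3 intrinsics, pixels), "R" (3x3) and "t" (3): a world point X has camera coordinates R X + t. Camera axes: x right, y down, z forward; pixel columns grow to the right and rows downward; lengths in m; the calibration is good to about 2 mm. The wrist camera is an equidistant fisheye: a pixel r from the principal point sees the ray r / f radians off the axis. A picture is of the moment at which its call begins.
- bot.sign_off(): hands the job in; it is judged then, once.
The state is a dict: "time_s": time; "q": joint angles; "qvel": joint speeds; "joint_efforts": joint torques, N m; "ee_pos": TCP position; "eef_rot": TCP orientation; "ft_force": force on the tool from outside, world axes, zero at the start; "moment": the same for the moment, N m; "grip_width": finger opening in m; "finger_force": force on a finger pad.
Only numpy, scipy, OpenCV 4.12 (cv2) and the standard library are available. Lean on these libraries where they do the work, as an engineer would, in place of code of your own. Each camera call takes 0.05 s, during which the arm holds its last target. There are 200 camera calls.

TASK

Tidy-up time at the train table: gently push the locomotive with the fingertips along its track until it is all the way inside its stall of the engine shed, then push that stall's door fully shut behind it. Only push, do not grip or pick anything up; leave the wagon on the other track, the other stall's door and all the other toys as they are, and finish with the hand clear.

Things in the scene. Friction and masses are not known exactly. Their poses are not given: they have to be found in the camera images.
- shed: Fixed birch toy engine shed with two stalls side by side and the beech tracks leading into them. Origin: on the table, middle of the shed's front plane; x points into the shed, y to the left stall (seen from the robot), z up; its yaw varies. 112 mm deep, 162 mm wide; walls 72 mm high, flat slatted roof at 72 to 80 mm, x = 0 to 112 mm. Back wall of both stalls at x = 104 mm.
- left_stall (a point): Middle of the mouth of the left stall, in the front plane at track top, (0, 42, 12) mm in the shed frame, same axes as the shed. The stall is 62 mm wide. A straight track 40 mm wide, 12 mm high runs along its centre line from 200 mm in front of the mouth to the back wall; its two wheel grooves are 3 mm deep. Nearer the robot both tracks join in a junction, 12 mm high.
- right_stall (a point): The same for the right stall, at (0, -42, 12) mm in the shed frame.
- loco: Loose toy locomotive with round boiler, chimney and cab; 90 mm long over its couplings, 34 wide, 55 high, 0.09 to 0.17 kg. On the left or right track (random), boiler to the shed. Origin: midway along it at the bottom of the wheels, 9 mm above the table; x forward, z up. Rolls in the grooves at under 1 N, stops in a few mm. All inside: origin 45 mm past the mouth (back wall: 59).
- cab_back (a point): Middle of the flat back wall of the locomotive's cab, where to push: 40 mm behind and 36 mm above its origin (45 mm above the table). The wall is 32 mm wide and upright, from 23 to 53 mm above the origin. Below it the rear coupling, a 10 mm round magnet centred 14 mm above the origin, sticks out 5 mm farther back.
- left_door (a joint): Door of the left stall: birch leaf 60 mm wide, 8 mm thick, 14 to 70 mm above the table, hinged upright at the stall's outer side. 0: shut, flat across the stall with the leaf between x = -8 and 0 mm of the shed frame (a stop). Grows as it opens outward and to the left; at 1.57 it points straight out to -x. Starts at 1.45 to 1.95, limit 2.1. No spring: stays where left; 0.3 N at its edge moves it.
- right_door (a joint): Door of the right stall, the mirror image: hinged at the outer side, 0 shut, opens outward and to the right. Starts at 1.45 to 1.95.
- left_hinge (a point): Hinge axis of the left door at mid-height: (-4, 73, 42) mm in the shed frame, mid-thickness of the leaf.
- right_hinge (a point): Hinge axis of the right door at mid-height: (-4, -73, 42) mm in the shed frame, mid-thickness of the leaf.
- left_door_edge (a point): Middle of the free edge of the left door (60 mm from its hinge, 42 mm above the table, mid-thickness).
- right_door_edge (a point): Middle of the free edge of the right door (60 mm from its hinge, 42 mm above the table, mid-thickness).
- hopper_wagon: Loose open-topped toy wagon, 80 mm long over its couplings, 34 mm wide, 39 mm high; stands in front of the shed on the track that the locomotive is not on. Origin midway along it, at the bottom of the wheels. To be left alone.
- log_wagon: Loose toy wagon with two logs on it, 80 x 34 x 42 mm, standing on the table away from the tracks. Origin: centre of its underside. To be left alone.
- signal_post: Loose wooden signal post, 105 mm high, round foot 36 mm wide, beside one of the tracks, about 135 mm from the shed's middle line and 185 mm in front of the shed. Origin: centre of its underside. To be left alone.
- fir_tree: Loose wooden fir tree, 85 mm high, 40 mm wide, beside the other track, across from the signal post. Origin: centre of its underside. To be left alone.
- curved_track: Loose curved beech track piece, 40 mm wide, 12 mm high, about 140 mm long, flat on the table to the left. Origin: middle of the piece, underside. To be left alone.
- toy_car: Loose wooden toy car, 64 x 34 x 35 mm, on the left. Origin: centre of its underside. To be left alone.
- toy_cow: Loose wooden toy cow, 66 x 18 x 54 mm, on the right. Origin: under its trunk. To be left alone.
There are look-alikes about, which are no part of the job. What is shaped like the loco but blue is not meant.

How it is judged:
At the end, for the whole second after the job is handed in: The locomotive rests on its track wholly inside the stall it stood before (1 mm tolerance); that stall's door is shut to within 0.06 rad (4 mm at its edge); the other door's edge is within 10 mm, and the wagons and other toys within 15 mm, of where they started (x of loco in the frame of shed above 0.044 m and height (world z) of loco below 0.015 m and linear speed of loco below 0.01 m/s and ((y of loco in the frame of shed above 0.03 m and value of joint left_door below 0.06 rad and distance of right_door_edge from where it was at the start of the episode below 0.01 m) or (y of loco in the frame of shed below -0.03 m and value of joint right_door below 0.06 rad and distance of left_door_edge from where it was at the start of the episode below 0.01 m)) and distance of each of hopper_wagon, log_wagon, signal_post, fir_tree, curved_track, toy_car, toy_cow from where it was at the start of the episode below 0.015 m); the robot touches nothing.
It fails at once if the locomotive is lifted off its track or tipped over (height (world z) of loco above 0.018 m or angle between loco's own z axis and vertical above 0.35 rad).
It fails at once if the locomotive is gripped or rammed instead of gently pushed (contact force between the fingers and loco above 30 N).
It fails at once if the door of the other stall is moved ((y of loco in the frame of shed above 0 m and distance of right_door_edge from where it was at the start of the episode above 0.015 m) or (y of loco in the frame of shed below 0 m and distance of left_door_edge from where it was at the start of the episode above 0.015 m)).
It fails at once if a wagon is pushed away, lifted or carried (distance of any of hopper_wagon, log_wagon from where it was at the start of the episode above 0.025 m).
It fails at once if the signal post, fir tree, curved track, car or cow is knocked, lifted or carried (distance of any of signal_post, fir_tree, curved_track, toy_car, toy_cow from where it was at the start of the episode above 0.025 m).
It also fails if it takes over 45 s, if anything falls off the work surface, if the arm or the gripper's body presses on something with over 40 N, if the wrist force passes 120 N, or if a joint passes its speed limit or range.

## Working session

There is one attempt and no reset: what is moved stays moved. The work goes in short steps, Python scripts to look and compute and a tool call to move; the robot and the scene stay as the last step left them, time stands still between calls to the robot, and variables do not carry over. Pictures are saved under pics/ and viewed, at most 10 in all, crops included, and the job is handed in when it is done.

Besides the shell and the picture viewer there is one more tool, called as a command line: name --argument value ..., lists and objects as JSON in quotes. drive_tool: Moves the arm, as the interface text tells. Its arguments: {"type":"object","properties":{"rows":{"type":"array","items":{"type":"object","properties":{"dp":{"type":"array","items":{"type":"number"}},"rotation":{"type":"array","items":{"type":"number"}}}}},"grip":{"type":"number"}},"required":["rows"]}

```bash
mkdir -p pics
cat > h.py <<'E'
import numpy as np, cv2
from station import readout, grab_frame, bot
from scipy.spatial.transform import Rotation as Ro
def save(f,n): cv2.imwrite('pics/'+n,cv2.cvtColor(f['img'],cv2.COLOR_RGB2BGR))
def cloud(f):
    z=f['z_map']; v,u=np.mgrid[:z.shape[0],:z.shape[1]]
    K=f['K']; c=np.stack([(u-K[0,2])/K[0,0]*z,(v-K[1,2])/K[1,1]*z,z],-1)
    return (c-f['t'])@f['R']
E
python3 - <<'E'
from h import *
for n in('top','scene'):
    f=grab_frame(n);save(f,n+'0.png');np.savez(n+'0.npz',**f);print(n,f['K'].round(1).tolist(),(-f['R'].T@f['t']).round(3))
s=readout.get_state();print(s['ee_pos'],s['eef_rot'],Ro.from_rotvec(s['eef_rot']).as_matrix().round(3))
E
```

```text
top [[438.4, 0.0, 287.3], [0.0, 438.4, 210.4], [0.0, 0.0, 1.0]] [0.479 0.002 1.083]
scene [[408.7, 0.0, 279.1], [0.0, 408.7, 209.6], [0.0, 0.0, 1.0]] [ 1.053 -0.681  0.582]
[0.20979699 0.53490111 0.22422667] [-5.83670672e-01 -3.08657582e+00  2.40372853e-03] [[-0.931  0.365 -0.001]
 [ 0.365  0.931 -0.001]
 [ 0.    -0.002 -1.   ]]
```

View pics/top0.png

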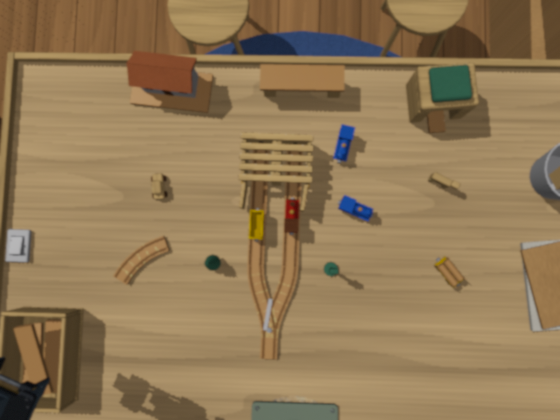

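View pics/scene0.png

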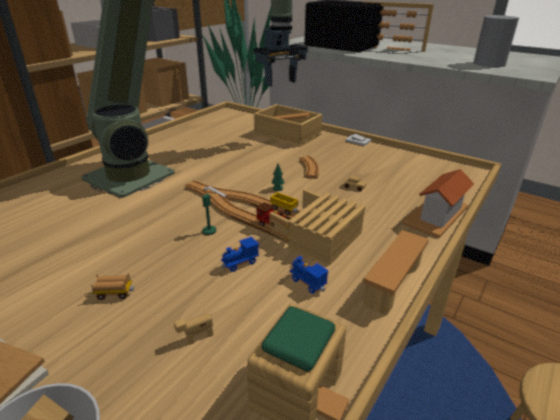

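The top view shows the shed at about (276,158). The red loco on the right track is at (292,210) and the yellow hopper wagon on the left track is at (257,225). The look-alikes are the two blue locos at (344,143) and (356,208), which are off the track, so I choose the red one. The signal post is at (331,269) and the fir tree at (213,262).

Run:
```python
from h import *
f=dict(np.load('top0.npz'));P=cloud(f);img=f['img']
cv2.imwrite('pics/crop.png',cv2.resize(cv2.cvtColor(img[120:290,190:370],cv2.COLOR_RGB2BGR),None,fx=3.5,fy=3.5,interpolation=cv2.INTER_CUBIC))
# roof
z=P[...,2];m=np.zeros(z.shape,bool);m[125:195,225:325]=1
r=m&(z>.070)&(z<.09)
print('roof n',r.sum(),np.median(z[r]))
rect=cv2.minAreaRect(P[r][:,:2].astype(np.float32)*1000);print(rect)
print(cv2.boxPoints(rect))
hsv=cv2.cvtColor(img,cv2.COLOR_RGB2HSV)
red=((hsv[...,0]<8)|(hsv[...,0]>172))&(hsv[...,1]>150)&(hsv[...,2]>60)
mm=np.zeros_like(m);mm[185:235,270:312]=1
R=red&mm&(z>.015);p=P[R];print('red',R.sum(),cv2.minAreaRect(p[:,:2].astype(np.float32)*1000))
c=p[p[:,2]>.055];print('cabroof?',len(c),c.min(0),c.max(0),c.mean(0),np.percentile(p[:,2],[5,50,95]))
# doors
d=np.zeros_like(m);d[182:215,298:320]=1
q=P[d&(z>.055)&(z<.085)];print('rdoor',q.round(3).tolist())
d[:]=0;d[182:215,232:252]=1
q=P[d&(z>.055)&(z<.085)];print('ldoor',q.round(3).tolist())
```

```text
roof n 2486 0.07854914123839835
((667.33935546875, 57.570098876953125), (170.23236083984375, 141.42662048339844), 89.05747985839844)
[[595.23553  -26.37138 ]
 [736.643    -28.697758]
 [739.4432   141.51158 ]
 [598.0357   143.83795 ]]
red 215 ((533.5526733398438, 16.601186752319336), (109.62439727783203, 28.99396324157715), 1.2660518884658813)
cabroof? 27 [0.47903905 0.0024873  0.05515843] [0.58341183 0.03032037 1.08340921] [0.56151908 0.01757048 0.09806854] [0.02935399 0.04905931 0.06182613]
rdoor [[0.624, 0.004, 0.071], [0.624, 0.002, 0.074], [0.624, -0.0, 0.076], [0.624, -0.003, 0.075], [0.623, -0.005, 0.079], [0.624, -0.007, 0.075], [0.624, -0.01, 0.077], [0.624, -0.012, 0.078], [0.624, -0.014, 0.077], [0.624, -0.017, 0.078], [0.624, -0.019, 0.076], [0.624, -0.021, 0.079], [0.624, -0.023, 0.08], [0.623, -0.026, 0.082], [0.624, -0.017, 0.062], [0.624, -0.019, 0.062], [0.624, -0.022, 0.064], [0.621, -0.017, 0.064], [0.621, -0.019, 0.064], [0.618, -0.012, 0.071], [0.618, -0.015, 0.069], [0.618, -0.017, 0.067], [0.619, -0.019, 0.063], [0.619, -0.022, 0.066], [0.615, -0.012, 0.072], [0
[... 4170 characters left out ...]
7, 0.139, 0.067], [0.577, 0.136, 0.069], [0.577, 0.133, 0.071], [0.578, 0.132, 0.065], [0.575, 0.142, 0.061], [0.575, 0.138, 0.072], [0.575, 0.136, 0.068], [0.575, 0.134, 0.068], [0.576, 0.132, 0.061], [0.573, 0.141, 0.066], [0.572, 0.138, 0.069], [0.573, 0.136, 0.068], [0.573, 0.134, 0.067], [0.574, 0.133, 0.058], [0.57, 0.14, 0.071], [0.57, 0.138, 0.067], [0.57, 0.136, 0.068], [0.571, 0.134, 0.064], [0.571, 0.133, 0.058], [0.568, 0.14, 0.07], [0.568, 0.138, 0.071], [0.568, 0.135, 0.071], [0.568, 0.133, 0.07], [0.566, 0.141, 0.067], [0.565, 0.138, 0.071], [0.566, 0.136, 0.067], [0.566, 0.133, 0.068], [0.564, 0.142, 0.059], [0.563, 0.138, 0.066], [0.563, 0.136, 0.068], [0.564, 0.134, 0.065]]
```

View pics/crop.png

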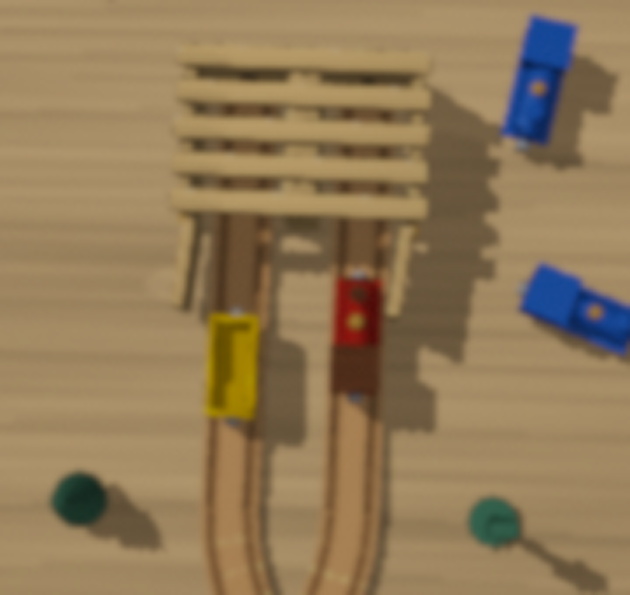

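The crop confirms the choice: the red loco is on the right track with its boiler toward the shed, the cab rear at crop (355,395) and the open right door's edge at crop (393,312). Next I'll fit the shed axes.

```bash
cat >> h.py <<'E'
def shedfit(P):
    z=P[...,2];m=(z>.074)&(z<.084)&(P[...,0]>.59)&(P[...,0]<.75)&(abs(P[...,1]-.057)<.11)
    m=cv2.morphologyEx(m.astype(np.uint8),cv2.MORPH_OPEN,np.ones((3,3)))
    return cv2.minAreaRect(P[m>0][:,:2].astype(np.float32)*1000)
def locopts(f,P):
    hsv=cv2.cvtColor(f['img'],cv2.COLOR_RGB2HSV)
    m=((hsv[...,0]<8)|(hsv[...,0]>172))&(hsv[...,1]>150)&(hsv[...,2]>50)
    return P[m&(P[...,2]>.02)&(P[...,2]<.08)&(abs(P[...,1]-.03)<.06)&(P[...,0]>.35)&(P[...,0]<.62)]
E
python3 - <<'E'
from h import *
for n in('top','scene'):
    f=dict(np.load(n+'0.npz'));P=cloud(f)
    r=shedfit(P);print(n,r,cv2.boxPoints(r).round(1).tolist())
    p=locopts(f,P);print(len(p),cv2.minAreaRect(p[:,:2].astype(np.float32)*1000),p.min(0).round(4),p.max(0).round(4))
    c=p[(p[:,2]>.053)];print('high',np.percentile(c,[2,50,98],axis=0).round(4).tolist())
f=dict(np.load('top0.npz'));P=cloud(f);z=P[...,2]
def line(m):
    q=P[m][:,:2];c=q.mean(0);d=np.linalg.svd(q-c,full_matrices=False)[2][0];d*=np.sign(d[0]);return c.round(4),np.arctan2(d[1],d[0]).round(4)
for a,b in((-.03,.01),(.12,.15)): print('door',line((z>.06)&(z<.073)&(P[...,0]>.562)&(P[...,0]<.617)&(P[...,1]>a)&(P[...,1]<b)))
# all tall stuff for the signal post
m=(z>.02)&(z<.15)&(P[...,0]>.35)&(P[...,0]<.55)&(P[...,1]>-.13)&(P[...,1]<-.03);print('post',P[m].min(0),P[m].max(0),m.sum())
# wagon (yellow) and track yaw
E
```

```text
top ((680.7482299804688, 57.1407585144043), (169.59213256835938, 112.3008804321289), 88.90766906738281) [[623.0, -26.600000381469727], [735.2999877929688, -28.700000762939453], [738.5, 140.89999389648438], [626.2000122070312, 143.0]]
214 ((563.3496704101562, 17.25971221923828), (50.015769958496094, 28.99396324157715), 1.2660518884658813) [0.5384 0.0025 0.0268] [0.5881 0.0322 0.0668]
high [[0.5384, 0.0118, 0.0532], [0.5659, 0.018, 0.055], [0.5834, 0.028, 0.0656]]
scene ((682.751708984375, 56.93867492675781), (172.26596069335938, 114.10740661621094), 88.34102630615234) [[623.2000122070312, -27.5], [737.2999877929688, -30.799999237060547], [742.2999877929688, 141.39999389648438], [628.2000122070312, 144.6999969482422]]
139 ((548.2120361328125, 14.828956604003906), (32.15193176269531, 69.68013763427734), 85.18052673339844) [ 5.123e-01 -1.000e-04  2.660e-02] [0.5835 0.0318 0.0632]
high [[0.514, 0.0018, 0.053], [0.5393, 0.0108, 0.0553], [0.5828, 0.0266, 0.0626]]
door (array([ 0.5901, -0.0113]), np.float64(-0.1509))
door (array([0.5886, 0.1344]), np.float64(-0.1166))
post [ 0.41598609 -0.08891888  0.08178029] [ 0.42866184 -0.06998833  0.10754831] 58
```

```bash
cat >> h.py <<'E'
S=np.array([.625,.058]);YAW=-.022
def W(x,y): c,s=np.cos(YAW),np.sin(YAW);return S+np.array([c*x-s*y,s*x+c*y])
def tool(tilt):  # tilt deg of fingers from straight down toward shed; y axis along shed y
    c,s=np.cos(YAW),np.sin(YAW)
    b=np.array([[-c,-s,0],[-s,c,0],[0,0,-1]]).T
    return b@Ro.from_euler('y',-tilt,degrees=True).as_matrix()
def move(pos,tilt=0,p0=None,R0=None):
    s=readout.get_state();p0=s['ee_pos'] if p0 is None else p0
    R0=Ro.from_rotvec(s['eef_rot']).as_matrix() if R0 is None else R0
    print('dp cm',(R0.T@(np.array(pos)-p0)*100).round(2),'rot',np.degrees(Ro.from_matrix(R0.T@tool(tilt)).as_rotvec()).round(2))
E
python3 - <<'E'
from h import *
print(tool(35).round(3))
move([.46,.020,.17])
E
```

```text
[[-0.819  0.022  0.573]
 [ 0.018  1.    -0.013]
 [-0.574  0.    -0.819]]
dp cm [-42.09 -38.79   5.48] rot [-9.000e-02 -2.000e-02 -2.016e+01]
```

Careful with the scale: shifts go in shares of 100 cm and turns go in shares of 90 degrees. That gives: -42 cm / 100 = -0.42, -40 cm / 100 = -0.4, -20.2 degrees / 90 = -0.2244.

drive_tool --grip 0 --rows '[{"dp":[-0.05,-0.04,0],"rotation":[0,0,-0.0556]},{"dp":[-0.1,-0.09,0],"rotation":[0,0,-0.1111]},{"dp":[-0.15,-0.14,0],"rotation":[0,0,-0.1667]},{"dp":[-0.2,-0.18,0],"rotation":[0,0,-0.2222]},{"dp":[-0.25,-0.23,0.01],"rotation":[0,0,-0.2244]},{"dp":[-0.29,-0.27,0.02],"rotation":[0,0,-0.2244]},{"dp":[-0.33,-0.31,0.03],"rotation":[0,0,-0.2244]},{"dp":[-0.37,-0.34,0.04],"rotation":[0,0,-0.2244]},{"dp":[-0.4,-0.37,0.05],"rotation":[0,0,-0.2244]},{"dp":[-0.42,-0.388,0.055],"rotation":[0,0,-0.2244]},{"dp":[-0.42,-0.388,0.055],"rotation":[0,0,-0.2244]},{"dp":[-0.42,-0.388,0.055],"rotation":[0,0,-0.2244]},{"dp":[-0.42,-0.388,0.055],"rotation":[0,0,-0.2244]},{"dp":[-0.42,-0.388,0.055],"rotation":[0,0,-0.2244]}]'

```text
time_s: 1.85
ee_pos: [0.4591, 0.0216, 0.1702]
eef_rot: [0.031, 3.141, 0.0]
ft_force: [0.4, 0.1, -0.2]
grip_width: 0.0003
finger_force: 0.0
```

Run:
```python
from h import *
f=grab_frame('wrist');save(f,'w1.png')
g=grab_frame('scene');save(g,'s1.png')
cv2.imwrite('pics/c1.png',np.hstack([cv2.imread('pics/w1.png')[:, 80:480],cv2.resize(cv2.imread('pics/s1.png')[150:290,190:380],None,fx=2.1,fy=3)[:420]]))
```

```text
(no output)
```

View pics/c1.png

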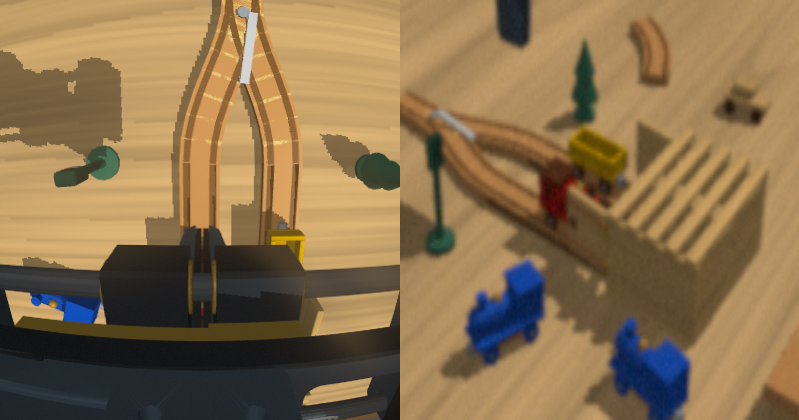

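The view is as expected: the fingers are over the loco's track behind the cab, the door and wagon are clear, and the signal post is behind on the right. I'll lower the fingers behind the cab.

Scaled: 11.9 cm / 100 = 0.119, 11 cm / 100 = 0.11.

drive_tool --rows '[{"dp":[-0.015,-0.002,0.04],"rotation":[0,0,0]},{"dp":[-0.015,-0.002,0.08],"rotation":[0,0,0]},{"dp":[-0.015,-0.002,0.11],"rotation":[0,0,0]},{"dp":[-0.015,-0.002,0.119],"rotation":[0,0,0]},{"dp":[-0.02,-0.002,0.119],"rotation":[0,0,0]},{"dp":[-0.025,-0.002,0.119],"rotation":[0,0,0]},{"dp":[-0.03,-0.002,0.119],"rotation":[0,0,0]},{"dp":[-0.035,-0.002,0.119],"rotation":[0,0,0]},{"dp":[-0.04,-0.002,0.119],"rotation":[0,0,0]},{"dp":[-0.045,-0.002,0.119],"rotation":[0,0,0]}]'

```text
time_s: 3.2
ee_pos: [0.5046, 0.0178, 0.051]
eef_rot: [0.033, 3.141, 0.0]
ft_force: [0.1, 0.6, -0.7]
grip_width: 0.0006
finger_force: 0.1
```

Run:
```python
from h import *
f=grab_frame('scene');save(f,'s2.png');P=cloud(f)
p=locopts(f,P);print(len(p),p.min(0).round(4),p.max(0).round(4))
cv2.imwrite('pics/c2.png',cv2.resize(cv2.imread('pics/s2.png')[150:290,190:380],None,fx=4,fy=4,interpolation=cv2.INTER_CUBIC))
```

```text
89 [ 0.5238 -0.0007  0.0269] [0.6002 0.0302 0.0619]
```

View pics/c2.png

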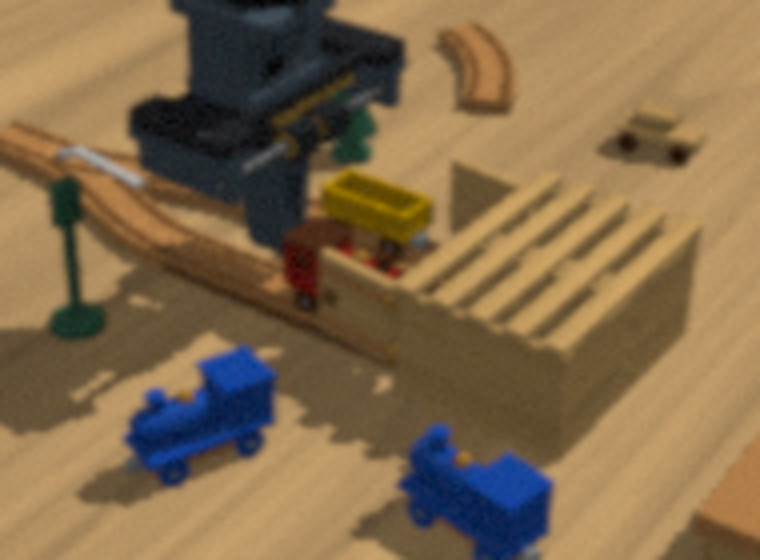

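The crop shows the fingers (crop 270,220) touching the cab back (290,260), with the loco already moved about 12 mm. The wagon and door are untouched, so I'll keep pushing.

Scaled: -7.8 cm / 100 = -0.078, -7.5 cm / 100 = -0.075.

drive_tool --rows '[{"dp":[-0.005,0,0],"rotation":[0,0,0]},{"dp":[-0.011,0,0],"rotation":[0,0,0]},{"dp":[-0.017,0,0],"rotation":[0,0,0]},{"dp":[-0.023,0,0],"rotation":[0,0,0]},{"dp":[-0.029,0,0],"rotation":[0,0,0]},{"dp":[-0.035,0,0],"rotation":[0,0,0]},{"dp":[-0.041,0,0],"rotation":[0,0,0]},{"dp":[-0.047,0,0],"rotation":[0,0,0]},{"dp":[-0.053,0,0],"rotation":[0,0,0]},{"dp":[-0.059,0,0],"rotation":[0,0,0]},{"dp":[-0.065,0,0],"rotation":[0,0,0]},{"dp":[-0.07,0,0],"rotation":[0,0,0]},{"dp":[-0.075,0,0],"rotation":[0,0,0]},{"dp":[-0.078,0,0],"rotation":[0,0,0]},{"dp":[-0.078,0,0],"rotation":[0,0,0]}]'

```text
time_s: 5.12
ee_pos: [0.5825, 0.0161, 0.0509]
eef_rot: [0.033, 3.141, 0.0]
ft_force: [0.0, -0.5, 0.1]
grip_width: 0.0003
finger_force: 0.0
```

Run:
```python
from h import *
f=grab_frame('scene');P=cloud(f)
p=locopts(f,P);print(len(p),p.min(0).round(4),p.max(0).round(4))
g=grab_frame('top');print(shedfit(cloud(g)))
s=readout.get_state();print(s['ee_pos'],s['ft_force'])
# retreat: shift back 35mm vertical; then tilted start with upper corner 8 mm behind cab
def tcp(corner,tilt): # corner (xs,z) of leading edge -> TCP for tilted tool
    x,y=W(corner[0],-.042);R=tool(tilt)
    return np.array([x,y,corner[1]])-R@np.array([-.016,0,.011])
cab=(np.array(s['ee_pos'])[0]+.016-.624);print('cab xs',cab)
for c in((cab-.012,.043),(.012,.043)): t=tcp(c,35);print(t);move(t,35)
print('in tilted frame');move(tcp((.012,.043),35),35,p0=tcp((cab-.012,.043),35),R0=tool(35))
```

```text
Traceback (most recent call last):
ValueError: zero-size array to reduction operation minimum which has no identity
```

```bash
cat >> h.py <<'E'
def tcp(corner,tilt):
    x,y=W(corner[0],-.042);R=tool(tilt)
    return np.array([x,y,corner[1]])-R@np.array([-.016,0,.011])
E
python3 - <<'E'
from h import *
s=readout.get_state();print(s['ee_pos'],s['ft_force'])
cab=s['ee_pos'][0]+.016-.624;print('cab xs',cab)
t0=tcp((cab-.015,.043),35)
for c in((cab-.015,.043),(.013,.043)): t=tcp(c,35);print(t);move(t,35)
print('in tilted frame');move(tcp((.013,.043),35),35,p0=t0,R0=tool(35))
E
```

```text
[0.58226742 0.01613655 0.05094131] [-0.02490658  0.12737126 -0.45780806]
cab xs -0.02573257577778243
[0.56394228 0.01733332 0.04283345]
dp cm [1.83 0.08 0.81] rot [ 2.0e-02 -3.5e+01  4.0e-02]
[0.61766185 0.0161513  0.04283345]
dp cm [-3.54  0.08  0.81] rot [ 2.0e-02 -3.5e+01  4.0e-02]
in tilted frame
dp cm [-4.4   0.    3.08] rot [0. 0. 0.]
```

Scaled: 2.5 cm / 100 = 0.025, 2.2 cm / 100 = 0.022, -35 degrees / 90 = -0.3889.

drive_tool --rows '[{"dp":[0.015,0,0],"rotation":[0,0,0]},{"dp":[0.025,0.001,0],"rotation":[0,-0.1,0]},{"dp":[0.025,0.001,0.004],"rotation":[0,-0.2,0]},{"dp":[0.025,0.001,0.008],"rotation":[0,-0.3,0]},{"dp":[0.022,0.001,0.008],"rotation":[0,-0.3889,0]},{"dp":[0.018,0.001,0.008],"rotation":[0,-0.3889,0]},{"dp":[0.012,0.001,0.008],"rotation":[0,-0.3889,0]},{"dp":[0.007,0.001,0.008],"rotation":[0,-0.3889,0]},{"dp":[0.002,0.001,0.008],"rotation":[0,-0.3889,0]},{"dp":[-0.003,0.001,0.008],"rotation":[0,-0.3889,0]},{"dp":[-0.008,0.001,0.008],"rotation":[0,-0.3889,0]}]'

```text
time_s: 6.55
ee_pos: [0.5969, 0.0217, 0.0618]
eef_rot: [0.031, 2.561, -0.025]
ft_force: [-1.0, 1.1, 2.3]
grip_width: 0.0006
finger_force: 1.0
```

Run:
```python
from h import *
s=readout.get_state();print(s['ee_pos'],s['ft_force'])
f=grab_frame('scene');save(f,'s3.png')
cv2.imwrite('pics/c3.png',cv2.resize(cv2.imread('pics/s3.png')[150:290,190:380],None,fx=4,fy=4,interpolation=cv2.INTER_CUBIC))
move(tcp((.013,.043),35),35)
```

```text
[0.59685482 0.02171069 0.06182883] [-1.02753083  1.14937277  2.2744357 ]
dp cm [-0.66 -0.48  2.7 ] rot [-0.73 -1.75  0.09]
```

View pics/c3.png

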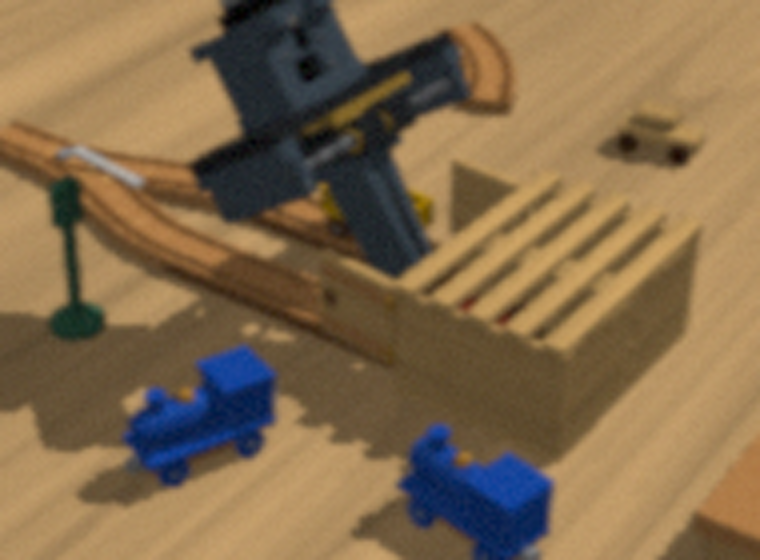

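Scaled: 3.2 cm / 100 = 0.032, -2.4 cm / 100 = -0.024.

drive_tool --rows '[{"dp":[0.016,0,-0.012],"rotation":[0,0,0]},{"dp":[0.032,0,-0.024],"rotation":[0,0,0]},{"dp":[0.032,0,-0.024],"rotation":[0,0,0]}]'

```text
time_s: 6.98
ee_pos: [0.5561, 0.0227, 0.0693]
eef_rot: [0.032, 2.572, -0.024]
ft_force: [0.5, 0.3, 0.6]
grip_width: -0.0
finger_force: 0.0
```

Run:
```python
from h import *
s=readout.get_state();print(s['ee_pos'],s['ft_force'],np.round(s['q'],3),s['qvel'].round(2) if hasattr(s['qvel'],'round') else s['qvel'])
move(tcp((-.04,.043),35),35)
f=grab_frame('top');P=cloud(f);save(f,'t4.png')
hsv=cv2.cvtColor(f['img'],cv2.COLOR_RGB2HSV)
m=((hsv[...,0]<10)|(hsv[...,0]>170))&(hsv[...,1]>130)&(hsv[...,2]>25)&(abs(P[...,1]-.02)<.05)&(P[...,0]>.5)&(P[...,0]<.75)&(P[...,2]>.03)
v,u=np.nonzero(m);print(len(u),u.min(),u.max(),v.min(),v.max(),P[m].min(0),P[m].max(0))
a=cv2.imread('pics/t4.png')[120:260,200:340];b=cv2.imread('pics/s3.png')
g=grab_frame('scene');save(g,'s4.png');b=cv2.imread('pics/s4.png')[150:290,210:350]
cv2.imwrite('pics/c4.png',cv2.resize(np.hstack([a,b]),None,fx=2.8,fy=2.8,interpolation=cv2.INTER_CUBIC))
```

```text
[0.55612804 0.02267293 0.06931418] [0.46946872 0.33780835 0.59923105] [ 0.049  0.301  2.262 -1.344  0.052 -0.167] [-0.    0.02 -0.05 -0.   -0.   -0.  ]
dp cm [ 0.7  -0.48  2.7 ] rot [-0.68 -2.38  0.05]
41 287 300 162 185 [6.19949708e-01 4.18106794e-04 3.02412637e-02] [0.67825399 0.03032884 0.06294432]
```

View pics/c4.png

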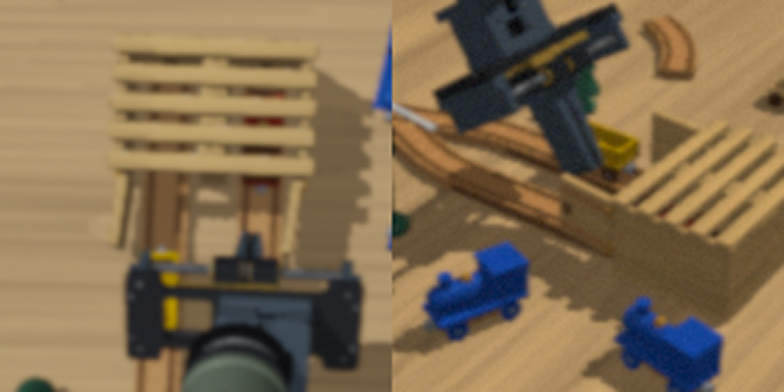

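The wrist hit joint limits at a 35° tilt (q4 and q5), and the loco is now partly inside with its rear near top-crop (262,183). A tilt of about 24° with a lower contact point is enough, so I'll untilt first.

Scaled: 11 degrees / 90 = 0.1222.

drive_tool --rows '[{"dp":[0,0,0],"rotation":[0,0.0667,0]},{"dp":[0,0,0],"rotation":[0,0.1222,0]},{"dp":[0,0,0],"rotation":[0,0.1222,0]},{"dp":[0,0,0],"rotation":[0,0.1222,0]},{"dp":[0,0,0],"rotation":[0,0.1222,0]}]'

```text
time_s: 7.7
ee_pos: [0.5596, 0.0232, 0.0696]
eef_rot: [0.036, 2.763, -0.019]
ft_force: [-0.4, 0.2, -0.1]
grip_width: -0.0001
finger_force: 0.0
```

Run:
```python
from h import *
s=readout.get_state();print(s['ee_pos'],s['ft_force'],np.round(s['q'],3))
for c in (-.025,.0,.010): print(tcp((c,.037),24));move(tcp((c,.037),24),24)
```

```text
[0.55957525 0.02323243 0.0696297 ] [-0.39066782  0.16201672 -0.13257024] [ 0.04   0.319  2.106 -0.098  0.341 -1.419]
[0.57999591 0.01698008 0.04054121]
dp cm [-0.84 -0.54  3.47] rot [-0.57 -2.31 -0.11]
[0.60498986 0.01643013 0.04054121]
dp cm [-3.16 -0.53  4.39] rot [-0.57 -2.31 -0.11]
[0.61498744 0.01621015 0.04054121]
dp cm [-4.09 -0.52  4.76] rot [-0.57 -2.31 -0.11]
```

Scaled: 4 cm / 100 = 0.04, 3.8 cm / 100 = 0.038, -2.3 degrees / 90 = -0.0256.

drive_tool --rows '[{"dp":[0,-0.003,0.015],"rotation":[-0.0067,-0.0256,-0.0011]},{"dp":[-0.004,-0.005,0.03],"rotation":[-0.0067,-0.0256,-0.0011]},{"dp":[-0.008,-0.005,0.035],"rotation":[-0.0067,-0.0256,-0.0011]},{"dp":[-0.013,-0.005,0.037],"rotation":[-0.0067,-0.0256,-0.0011]},{"dp":[-0.018,-0.005,0.038],"rotation":[-0.0067,-0.0256,-0.0011]},{"dp":[-0.022,-0.005,0.04],"rotation":[-0.0067,-0.0256,-0.0011]},{"dp":[-0.022,-0.005,0.04],"rotation":[-0.0067,-0.0256,-0.0011]}]'

```text
time_s: 8.57
ee_pos: [0.5942, 0.0165, 0.0407]
eef_rot: [0.03, 2.722, -0.008]
ft_force: [0.8, 0.7, 0.5]
grip_width: 0.0005
finger_force: 0.0
```

Run:
```python
from h import *
s=readout.get_state();print(s['ee_pos'],s['ft_force'],np.round(s['q'],3))
for c in (.0,.010,.013): print(tcp((c,.037),24));move(tcp((c,.037),24),24)
```

```text
[0.59418949 0.01647011 0.04074149] [0.79942506 0.65067194 0.48331574] [ 0.018  0.401  2.094 -0.077  0.228 -1.46 ]
[0.60498986 0.01643013 0.04054121]
dp cm [-0.98  0.02  0.46] rot [-0.06  0.04  0.01]
[0.61498744 0.01621015 0.04054121]
dp cm [-1.89  0.02  0.87] rot [-0.06  0.04  0.01]
[0.61798672 0.01614415 0.04054121]
dp cm [-2.17  0.02  0.99] rot [-0.06  0.04  0.01]
```

Scaled: -2 cm / 100 = -0.02, -1.8 cm / 100 = -0.018.

drive_tool --rows '[{"dp":[-0.004,0,0.002],"rotation":[0,0,0]},{"dp":[-0.008,0,0.004],"rotation":[0,0,0]},{"dp":[-0.012,0,0.0055],"rotation":[0,0,0]},{"dp":[-0.015,0,0.007],"rotation":[0,0,0]},{"dp":[-0.018,0,0.008],"rotation":[0,0,0]},{"dp":[-0.02,0,0.009],"rotation":[0,0,0]},{"dp":[-0.02,0,0.009],"rotation":[0,0,0]}]'

```text
time_s: 9.45
ee_pos: [0.6159, 0.0159, 0.0403]
eef_rot: [0.03, 2.722, -0.008]
ft_force: [-0.3, -0.1, -0.5]
grip_width: 0.0006
finger_force: 0.0
```

Run:
```python
from h import *
s=readout.get_state();print(s['ee_pos'],s['ft_force'],np.round(s['q'],3))
f=grab_frame('top');np.savez('t5.npz',**f);save(f,'t5.png');P=cloud(f)
hsv=cv2.cvtColor(f['img'],cv2.COLOR_RGB2HSV)
m=((hsv[...,0]<10)|(hsv[...,0]>170))&(hsv[...,1]>130)&(hsv[...,2]>25)&(abs(P[...,1]-.02)<.05)&(P[...,0]>.5)&(P[...,0]<.75)&(P[...,2]>.03)
v,u=np.nonzero(m);print(len(u),P[m].min(0),P[m].max(0),np.bincount(v)[150:190]);print(shedfit(P))
```

```text
[0.61585173 0.01594121 0.04034311] [-0.26846469 -0.13906185 -0.53758813] [ 0.016  0.426  2.045 -0.066  0.252 -1.472]
45 [0.67125546 0.00101063 0.03023442] [0.70346069 0.03021702 0.05782747] [ 0  0 13 11  0  0  0  0  0  0  0  0 10 11]
((681.018310546875, 57.151790618896484), (169.33009338378906, 112.69718933105469), 88.62312316894531)
```

Scaled: -12.5 cm / 100 = -0.125, -5.5 cm / 100 = -0.055, 24 degrees / 90 = 0.2667.

drive_tool --rows '[{"dp":[0.015,0,-0.007],"rotation":[0,0,0]},{"dp":[0.036,0,-0.016],"rotation":[0,0,0]},{"dp":[0.045,0,-0.02],"rotation":[0,0.0667,0]},{"dp":[0.03,0,-0.055],"rotation":[0,0.1667,0]},{"dp":[0.015,0,-0.09],"rotation":[0,0.2667,0]},{"dp":[0,0,-0.125],"rotation":[0,0.2667,0]},{"dp":[0,0,-0.125],"rotation":[0,0.2667,0]},{"dp":[0,0,-0.125],"rotation":[0,0.2667,0]}]'

```text
time_s: 10.5
ee_pos: [0.5631, 0.0172, 0.1537]
eef_rot: [-0.035, -3.139, 0.002]
ft_force: [0.2, -0.3, -0.3]
grip_width: 0.0003
finger_force: 0.0
```

Run:
```python
from h import *
f=grab_frame('top');np.savez('t6.npz',**f);save(f,'t6.png');P=cloud(f);z=P[...,2]
hsv=cv2.cvtColor(f['img'],cv2.COLOR_RGB2HSV)
m=((hsv[...,0]<10)|(hsv[...,0]>170))&(hsv[...,1]>130)&(hsv[...,2]>25)&(abs(P[...,1]-.02)<.05)&(P[...,0]>.5)&(P[...,0]<.75)&(P[...,2]>.03)
v,u=np.nonzero(m);print(len(u),P[m].min(0),P[m].max(0),np.bincount(v)[150:190])
q=P[(z>.06)&(z<.073)&(P[...,0]>.562)&(P[...,0]<.617)&(P[...,1]>-.05)&(P[...,1]<.04)][:,:2];c=q.mean(0);d=np.linalg.svd(q-c)[2][0];print('door',len(q),c,np.arctan2(d[1],d[0]))
cv2.imwrite('pics/c6.png',cv2.resize(cv2.imread('pics/t6.png')[120:220,220:340],None,fx=5,fy=5,interpolation=cv2.INTER_CUBIC))
s=readout.get_state();print(s['ee_pos'],s['eef_rot'])
```

```text
25 [0.69312679 0.00337749 0.03192039] [0.70292027 0.03017263 0.05798331] [ 0  0 12 11  2]
door 0 [nan nan] 0.0
[0.56278569 0.01717881 0.15305263] [-3.52387306e-02 -3.13810277e+00  1.97008772e-03]<stdin>:6: RuntimeWarning: Mean of empty slice.
  ret = um.true_divide(
```

View pics/c6.png

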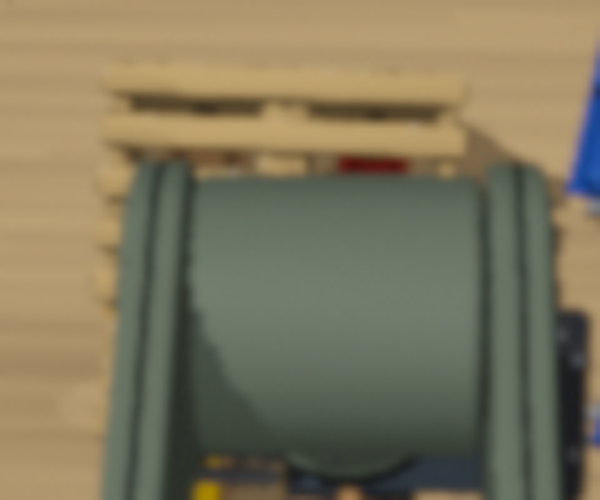

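Run:
```python
from h import *
for x,y,z in((-.05,-.110,.153),(-.05,-.110,.051),(-.05,-.06,.051),(-.024,-.035,.051)): move([*W(x,y),z])
```

```text
dp cm [-1.13 -6.78  0.01] rot [-0.07 -0.19 -0.03]
dp cm [-1.17 -6.77 10.21] rot [-0.07 -0.19 -0.03]
dp cm [-1.16 -1.77 10.2 ] rot [-0.07 -0.19 -0.03]
dp cm [-3.76  0.73 10.19] rot [-0.07 -0.19 -0.03]
```

Scaled: 10.2 cm / 100 = 0.102, 9 cm / 100 = 0.09.

drive_tool --rows '[{"dp":[-0.006,-0.034,0],"rotation":[0,0,0]},{"dp":[-0.012,-0.068,0],"rotation":[0,0,0]},{"dp":[-0.012,-0.068,0.02],"rotation":[0,0,0]},{"dp":[-0.012,-0.068,0.06],"rotation":[0,0,0]},{"dp":[-0.012,-0.068,0.09],"rotation":[0,0,0]},{"dp":[-0.012,-0.068,0.102],"rotation":[0,0,0]},{"dp":[-0.012,-0.068,0.102],"rotation":[0,0,0]}]'

```text
time_s: 11.42
ee_pos: [0.5742, -0.051, 0.0515]
eef_rot: [-0.035, -3.139, 0.001]
ft_force: [1.0, -0.6, 0.2]
grip_width: 0.0005
finger_force: 0.0
```

Run:
```python
from h import *
s=readout.get_state();print(s['ee_pos'],s['ft_force'])
f=grab_frame('scene');save(f,'s7.png')
cv2.imwrite('pics/c7.png',cv2.resize(cv2.imread('pics/s7.png')[150:290,190:380],None,fx=4,fy=4,interpolation=cv2.INTER_CUBIC))
```

```text
[ 0.57420871 -0.05101062  0.05147246] [ 1.02774365 -0.55848537  0.20417564]
```

View pics/c7.png

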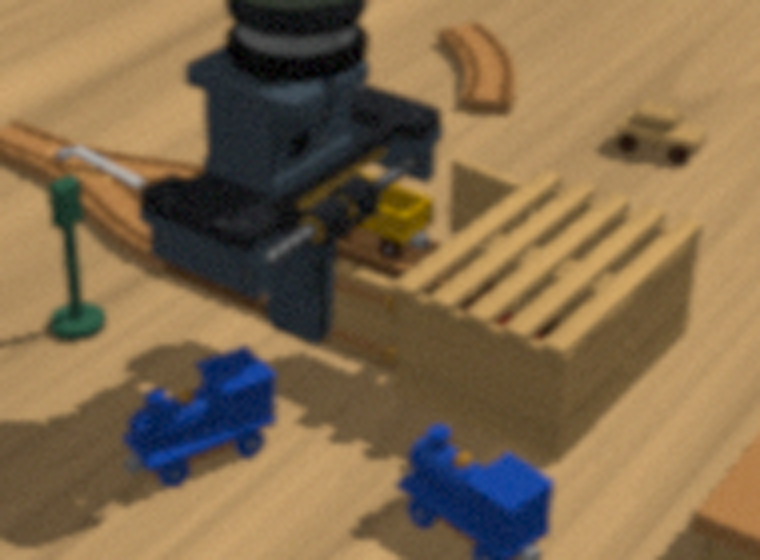

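The fingers (crop 300,300) are outside the open right door, clear of the blue loco. I'll swing the door shut.

Scaled: 7.5 cm / 100 = 0.075, 7 cm / 100 = 0.07.

drive_tool --rows '[{"dp":[0,0.01,0],"rotation":[0,0,0]},{"dp":[0,0.02,0],"rotation":[0,0,0]},{"dp":[0,0.026,0],"rotation":[0,0,0]},{"dp":[0,0.032,0],"rotation":[0,0,0]},{"dp":[0,0.038,0],"rotation":[0,0,0]},{"dp":[0,0.044,0],"rotation":[0,0,0]},{"dp":[0,0.05,0],"rotation":[0,0,0]},{"dp":[-0.005,0.055,0],"rotation":[0,0,0]},{"dp":[-0.01,0.06,0],"rotation":[0,0,0]},{"dp":[-0.014,0.065,0],"rotation":[0,0,0]},{"dp":[-0.018,0.07,0],"rotation":[0,0,0]},{"dp":[-0.021,0.075,0],"rotation":[0,0,0]},{"dp":[-0.023,0.075,0],"rotation":[0,0,0]},{"dp":[-0.025,0.075,0],"rotation":[0,0,0]},{"dp":[-0.025,0.075,0],"rotation":[0,0,0]}]'

```text
time_s: 13.35
ee_pos: [0.5984, 0.0239, 0.0521]
eef_rot: [-0.036, -3.133, 0.0]
ft_force: [-8.1, 1.9, 5.4]
grip_width: 0.0003
finger_force: 4.2
```

Scaled: -0.2 cm / 100 = -0.002, -0.1 cm / 100 = -0.001.

drive_tool --rows '[{"dp":[-0.001,0,0],"rotation":[0,0,0]},{"dp":[-0.002,0,0],"rotation":[0,0,0]},{"dp":[-0.002,0,0],"rotation":[0,0,0]}]'

```text
time_s: 13.72
ee_pos: [0.5986, 0.024, 0.0522]
eef_rot: [-0.036, -3.13, -0.0]
ft_force: [-12.5, 2.6, 8.2]
grip_width: 0.0003
finger_force: 6.2
```

The door is on a hard stop. I'll back off, rise and move aside to inspect.

Scaled: 30 cm / 100 = 0.3, 26 cm / 100 = 0.26.

drive_tool --rows '[{"dp":[0.005,0,0],"rotation":[0,0,0]},{"dp":[0.015,0,0],"rotation":[0,0,0]},{"dp":[0.03,0,0],"rotation":[0,0,0]},{"dp":[0.03,0,-0.04],"rotation":[0,0,0]},{"dp":[0.03,0,-0.09],"rotation":[0,0,0]},{"dp":[0.05,0,-0.14],"rotation":[0,0,0]},{"dp":[0.1,0.05,-0.16],"rotation":[0,0,0]},{"dp":[0.15,0.1,-0.16],"rotation":[0,0,0]},{"dp":[0.19,0.16,-0.16],"rotation":[0,0,0]},{"dp":[0.23,0.22,-0.16],"rotation":[0,0,0]},{"dp":[0.25,0.26,-0.16],"rotation":[0,0,0]},{"dp":[0.25,0.3,-0.16],"rotation":[0,0,0]},{"dp":[0.25,0.3,-0.16],"rotation":[0,0,0]},{"dp":[0.25,0.3,-0.16],"rotation":[0,0,0]}]'

```text
time_s: 15.48
ee_pos: [0.3603, 0.3282, 0.2119]
eef_rot: [-0.034, -3.141, 0.003]
ft_force: [0.1, 0.7, -0.4]
grip_width: 0.0005
finger_force: 0.0
```

Run:
```python
from h import *
print(readout.get_state()['ee_pos'])
f=grab_frame('top');save(f,'t8.png');P=cloud(f);z=P[...,2];g=grab_frame('scene');save(g,'s8.png')
o=dict(np.load('top0.npz'));o=o['img'].astype(int)
def fit(a,b,x0,x1):
    q=P[(z>.06)&(z<.073)&(P[...,0]>x0)&(P[...,0]<x1)&(P[...,1]>a)&(P[...,1]<b)][:,:2]
    c=q.mean(0);d=np.linalg.svd(q-c)[2][0];print(len(q),c.round(4),np.arctan2(d[1],d[0]).round(3),q.min(0),q.max(0))
fit(-.02,.05,.58,.625);fit(.12,.15,.562,.617)
hsv=cv2.cvtColor(f['img'],cv2.COLOR_RGB2HSV)
m=((hsv[...,0]<10)|(hsv[...,0]>170))&(hsv[...,1]>130)&(hsv[...,2]>25)&(abs(P[...,1]-.02)<.05)&(P[...,0]>.5)&(P[...,0]<.75)&(z>.03)
for v in np.unique(np.nonzero(m)[0]): q=P[v][m[v]];print(v,len(q),q.mean(0).round(4))
d=abs(f['img'].astype(int)-o).sum(2)>90;d[:, :120]=0
n,l,st,ce=cv2.connectedComponentsWithStats(d.astype(np.uint8));print([(s[:5].tolist()) for s in st[1:] if s[4]>12])
a=cv2.resize(cv2.imread('pics/t8.png')[120:250,220:340],None,fx=3.3,fy=3.3,interpolation=cv2.INTER_CUBIC)
b=cv2.resize(cv2.imread('pics/s8.png')[170:270,240:370],None,fx=3,fy=4.29,interpolation=cv2.INTER_CUBIC)
cv2.imwrite('pics/c8.png',np.hstack([a,b[:a.shape[0]]]))
```

```text
[0.36025023 0.32815657 0.2118736 ]
120 [0.6193 0.0139] -1.601 [ 0.61166927 -0.01928842] [0.62490048 0.04890254]
93 [0.5897 0.1345] 3.023 [0.56314128 0.12783515] [0.61684384 0.14181071]
152 12 [0.6998 0.0144 0.0482]
153 11 [0.6971 0.0153 0.0489]
162 10 [0.6752 0.0163 0.0497]
163 12 [0.6733 0.016  0.0469]
[[280, 183, 24, 4, 58], [301, 185, 7, 24, 54], [284, 199, 17, 41, 508], [302, 200, 23, 44, 612], [120, 285, 43, 53, 1800], [206, 319, 173, 101, 5909], [121, 375, 87, 45, 1876], [120, 379, 19, 41, 411], [215, 417, 9, 3, 20]]
```

View pics/c8.png

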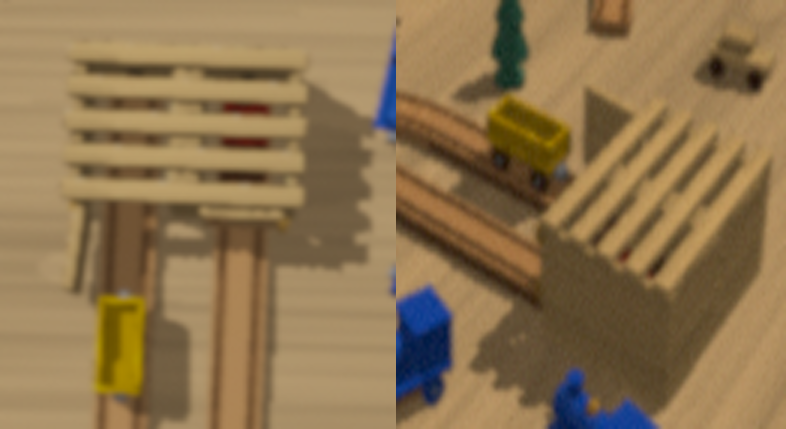

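The right door is flush across its stall. The red loco shows only under the roof slats (crop 245,105 and 245,143). The left door and wagon are unchanged, and the hand is well clear.

```bash
python3 -c "
from station import bot; print(bot.sign_off())"
```

```text
the job is handed in; nothing more can be done
None
```

I pushed the red locomotive into the right stall, about 51 mm past the mouth by my estimate (45 mm needed). I then shut that stall's door against its stop and handed the job in at about 15.5 s with the hand clear; the left door, wagons and other toys looked unmoved in the last images, but no verdict came back.

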